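# Turn the tin's label to the front and brake its stand

## Robot

A 6-joint arm with a two-finger parallel gripper is mounted at the origin on a cart in front of the work surface, level with it; the furniture and walls round the work are solid. World frame = base frame: x ahead of the robot, y to its left, z up, the work surface at z = 0. Lengths are in m, angles in rad, forces in N, time in s.
With the tool pointing down it reaches from about 0.225 to 0.875 m from the base axis. Payload 3.4 kg.
Tool frame: the origin (TCP) lies at the very end of the fingers, on their centre line; the grasp point (between the pads) lies 19 mm behind it; z points along the fingers, y is the line along which they close (so a half turn about z gives the same grasp; the last joint's range is limited). The gripper opens to 85 mm and grips with 20 to 120 N. Pads are 22 mm wide; open, the fingers measure 114 mm over their backs; the gripper's body (76 mm by 85 mm) begins 54 mm behind the grasp point. The pads swing forward as they close: fully open they stand 13 mm farther back than shut.
Start: joints at [-1.23, 0.276, 1.505, -0, 1.361, -0.121], TCP at [0.256, -0.515, 0.231] pointing down, gripper open.
Joint ranges: [-2.89, 2.89], [-0.75, 2.08], [0.22, 2.7], [-1.18, 4.32], [0.11, 2.71], [-2.7, 2.7]. Speed limits (rad/s): [2.57, 2.57, 3.14, 3.14, 3.14, 3.14].

## Interface

Orientations are given as a unit quaternion [w, x, y, z].
In Python, from rig import readout, vision, manip gives the robot as it stands.
- The arm moves only by the shell command python3 -m handwheel 'ROWS' [FORCE]. ROWS is JSON, a list of rows, each a list of 3 entries, a list of its own where there are three numbers: the shift along the tool's x, y, z in mm, then the turn, a rotation vector about the tool's x, y, z in units of 6 degrees (1.0 is 6 degrees), then the closure, from -1 (fully open) to 1 (shut), so that 0 is half open. A call has 1 to 20 rows; each row shifts and turns the commanded pose from where the row before left it, along the tool's axes as they then stand; what a row does not reach is not made up. A row lasts 1/8 s, in which the tool goes at most 62.5 mm and 10.7 degrees, less where a joint would pass 70% of its speed; a pose out of reach is approached as far as the arm can. A call is refused whole if a number of a shift passes 62.5 or a number of a turn 1, either way. A call with a gripper value outside its range is refused whole. The fingers move at their own pace and stop on an object; FORCE is the grip in N (left out, the last holds). Time passes only in rows, so rows that do not move let the fingers close. It gives the time, the measured TCP pose, the force, the opening and the grip force at its end, in the units of the state.
- readout.get_state(): the state, without advancing time (a new reading comes with each control period).
- vision.get_image(name): name is "scene" or "side" or "wrist"; returns the picture (420x560x3 uint8, blue, green, red); there is no depth.
- vision.camera_params(name): a dict with "intrinsics" (3x3 intrinsics, pixels), "rvec" (rotation vector, rad) and "tvec" (3), from world to camera coordinates, as OpenCV has them; the wrist camera has in their place "hand_eye" (4x4, takes a point from camera to tool coordinates, whose origin is the TCP and whose axes are the flange's). Camera axes: x right, y down, z forward; pixel columns grow to the right and rows downward; lengths in m; the calibration is good to about 2 mm. The wrist camera is an equidistant fisheye: a pixel r from the principal point sees the ray r / f radians off the axis. A picture is of the moment at which its call begins: read the wrist's pose just before it. camera_params takes no time and is no camera call.
- manip.sign_off(): hands the job in; it is judged then, once.
The state is a dict: "clock": time; "qpos": joint angles; "qd": joint speeds; "effort": joint torques, N m; "position": TCP position; "ee_rot": TCP orientation; "contact_force": force on the tool from outside, world axes, zero at the start; "moment": the same for the moment, N m; "width": finger opening in m; "gripper_force": force on a finger pad.
Only numpy, scipy, OpenCV 4.12 (cv2) and the standard library are available. Lean on these libraries where they do the work, as an engineer would, in place of code of your own. Each camera call takes 0.05 s, during which the arm holds its last target. There are 200 camera calls.

## Task

The low food tin stands on the free-turning round seat of the tin stand with its label turned the wrong way. Roll the tin round by its edge, as with a fingertip, until the price sticker on its label faces the front of the stand (the side with the white ticket), without lifting it off its seat; only then slide the brake fully home against the seat. Leave the other things standing where they are.

Things in the scene. Friction and masses are not known exactly. Their poses are not given: they have to be found in the camera images.
- stand: revolving tin stand, fixed to the worktop; place and yaw vary. Aluminium base plate 136 (x) by 242 mm (y from -172 to +70), 12 mm thick. Origin: on the worktop, under the round seat's axis; z up. -x is its FRONT, marked by a white ticket 72 mm wide in a black holder 30 mm tall on the front edge, its face 75 mm from the axis. The brake is on the -y side
- seat (a joint): angle of the round steel seat about the vertical axis through the stand's origin, rad, growing anticlockwise from above; 0 means nothing special (starts anywhere). Seat 92 mm across, top 21 mm above the worktop, with a low rim (79 mm inside, 27 mm above the worktop) round the tin's foot. Turns endlessly either way with light friction (0.02 N m) and stays where it is left
- seat_centre (a point): the middle of the seat's top, on its axis, 21 mm above the worktop; axes as the stand
- tin: loose low food tin, 75 mm across, 58 mm tall, 0.26 kg, upright in the seat's rim with 2 mm play all round. Origin: centre of its underside; z up. Its flat top is 79 mm above the worktop. A fingertip set on the top 28 mm from the axis, pressed down with 5 to 15 N and led in an arc about the seat's axis, turns tin and seat together by 70 to 100 % of the arc's angle (it slips; repeat)
- sticker (a point): the middle of the oblong orange price sticker (25 by 17 mm) on the picture side of the tin's label, above and beside the picture of a bowl; it is 37.7 mm from the tin's axis, 38 mm above its underside. It faces front when straight in front (-x of the stand) of the seat's axis
- brake (a joint): travel of the brake slide along the stand's +y, m: 0 = fully out, 0.040 = fully home (end stop), its rubber shoe then meeting the seat's edge. Starts at 0 to 0.010; moves with about 2 N and stays where it is left
- brake_grip (a point): middle of the top of the brake's black grip, an upright block 30 (x) by 14 (y) mm, its top 58 mm, its foot 22 mm above the worktop; it moves with the brake along the stand's +y: 120 mm from the seat's axis when out, 80 mm when home. Two steel rails, their tops 20 mm above the worktop, run 26 mm to each side of it
- tall_tin: bystander: tall food tin, 76 mm across, 110 mm tall, loose, standing; origin under its centre; leave alone
- shaker: bystander: steel churn-shaped shaker, 62 mm across, 113 mm tall, loose, standing; origin under its centre; leave alone
- cup: bystander: steel measuring cup with handle, 79 by 105 mm, 79 mm tall, loose, standing; origin under its centre; leave alone
Not all that is in view belongs to the job. Leave any pink look-alike of the tin alone.

How it is judged:
By the outcome, as a careful person would: the job done as asked, in the order asked, and still so for the second after the job is handed in, with the robot touching nothing.
It also fails if it takes over 64 s, if anything falls off the work surface, if the arm or the gripper's body presses on something with over 40 N, if the wrist force passes 120 N, or if a joint passes its speed limit or range.

## Working session

There is one attempt and no reset: what is moved stays moved. The work goes in short steps, Python scripts to look and compute and a shell command to move; the robot and the scene stay as the last step left them, time stands still between calls to the robot, and variables do not carry over. Pictures are saved under pics/ and viewed, at most 10 in all, crops included, and the job is handed in when it is done.

```bash
mkdir -p pics; ls; python3 - <<'E'
from rig import readout, vision
import cv2,numpy as np
for n in ["scene","side"]:
    im=vision.get_image(n); cv2.imwrite(f"pics/{n}0.png",im)
    p=vision.camera_params(n); print(n,{k:np.round(v,4).tolist() for k,v in p.items()})
im=vision.get_image("wrist"); cv2.imwrite("pics/w0.png",im)
print({k:np.round(v,4).tolist() if not isinstance(v,str) else v for k,v in vision.camera_params("wrist").items()})
print(readout.get_state())
E
```

```text
pics
scene {'intrinsics': [[514.5749, 0.0, 273.5009], [0.0, 514.5749, 207.1737], [0.0, 0.0, 1.0]], 'rvec': [1.0778, -2.394, 1.047], 'tvec': [0.2519, 0.4318, 1.0385]}
side {'intrinsics': [[426.3255, 0.0, 278.0864], [0.0, 426.3255, 212.7525], [0.0, 0.0, 1.0]], 'rvec': [0.0419, -2.7293, 1.4935], 'tvec': [0.5635, 0.1653, 0.7868]}
{'intrinsics': [[325.1923, 0.0, 281.9675], [0.0, 325.1923, 208.9686], [0.0, 0.0, 1.0]], 'hand_eye': [[-0.0006, -0.9629, -0.27, 0.0686], [1.0, -0.0007, 0.0001, -0.0004], [-0.0003, -0.27, 0.9629, -0.1421], [0.0, 0.0, 0.0, 1.0]]}
{'clock': 0.15, 'qpos': array([-1.23000513e+00,  2.76442598e-01,  1.50583261e+00, -1.33877010e-05,
        1.36070659e+00, -1.21012425e-01]), 'qd': array([-0.00113043, -0.00146214, -0.00415185,  0.00072355, -0.00036304,
       -0.00261188]), 'effort': array([ 2.02982170e-03, -4.17140901e+01, -2.46031862e+01, -2.36488931e-04,
        7.60727038e-03,  8.43088799e-07]), 'position': array([ 0.25605115, -0.51440344,  0.23064637]), 'ee_rot': array([-6.89666075e-04,  9.73459851e-01,  2.28856802e-01, -8.26789402e-05]), 'contact_force': array([ 0.33526264, -0.18480727, -0.17305916]), 'moment': array([-0.00240144, -0.0410205 , -0.0120774 ]), 'gripper_force': 0.0, 'width': 0.08542650272490654}
```

View pics/scene0.png

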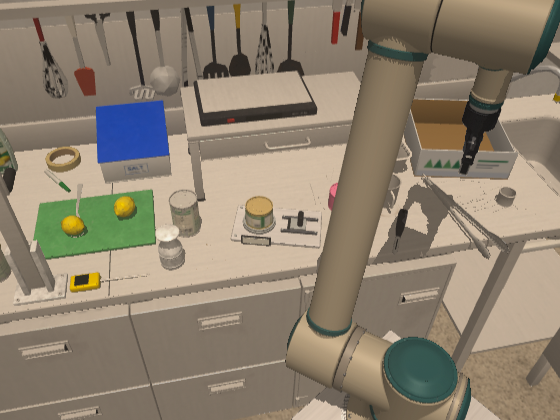

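View pics/side0.png

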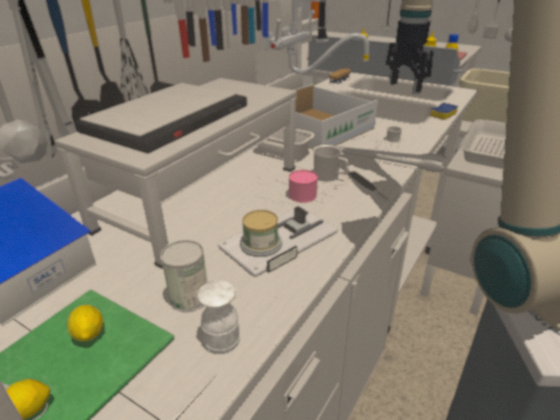

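Scene: the stand has its tin top at about (259,207), ticket at (256,240) and grip at about (300,215). Side: tin top (261,222), ticket (283,259), grip top (300,212). The shelf stands behind the stand. The pink decoy and the cup are to its right, the tall tin and shaker to its left.

```bash
cat > h.py <<'E'
from rig import readout, vision
import cv2,numpy as np
from scipy.spatial.transform import Rotation as R
def cam(n):
    p=vision.camera_params(n); Rm=cv2.Rodrigues(np.array(p["rvec"]))[0]; K=np.array(p["intrinsics"])
    return K,Rm,np.array(p["tvec"]).ravel()
def ray(n,uv):
    K,Rm,t=cam(n); d=Rm.T@np.linalg.inv(K)@np.array([*uv,1.]); return -Rm.T@t,d/np.linalg.norm(d)
def tool():
    s=readout.get_state(); q=s["ee_rot"]; T=np.eye(4); T[:3,:3]=R.from_quat(q,scalar_first=True).as_matrix(); T[:3,3]=s["position"]; return T
def wray(T,uv):
    p=vision.camera_params("wrist"); K=np.array(p["intrinsics"]); E=T@np.array(p["hand_eye"])
    x=(np.array(uv)-K[:2,2])/K[0,0]; r=np.linalg.norm(x)+1e-12
    return E[:3,3],E[:3,:3]@np.array([*(np.sin(r)*x/r),np.cos(r)])
def wproj(T,P):
    p=vision.camera_params("wrist"); K=np.array(p["intrinsics"]); E=np.linalg.inv(T@np.array(p["hand_eye"]))
    c=E[:3,:3]@P+E[:3,3]; th=np.arctan2(np.hypot(c[0],c[1]),c[2]); return K[:2,2]+K[0,0]*th*c[:2]/np.hypot(c[0],c[1])
def tri(rs):
    A=sum(np.eye(3)-np.outer(d,d) for o,d in rs); b=sum((np.eye(3)-np.outer(d,d))@o for o,d in rs); return np.linalg.solve(A,b)
def plane(r,z): o,d=r; return o+d*(z-o[2])/d[2]
E
python3 - <<'E'
from h import *
for nm,a,b in [("tin",(259,207),(261,222)),("ticket",(256,240),(283,259)),("grip",(300,214),(300,212)),("talltin",(184,196),(185,252)),("shaker",(169,235),(216,294)),("pink",(337,188),(303,180)),("cup",(388,185),(327,153))]:
    print(nm,tri([ray("scene",a),ray("side",b)]).round(3),plane(ray("scene",a),.079).round(3),plane(ray("side",b),.079).round(3))
a=cv2.imread("pics/scene0.png")[180:260,210:350];b=cv2.imread("pics/side0.png")[180:280,210:350]
cv2.imwrite("pics/c0.png",np.vstack([cv2.resize(a,(560,320)),cv2.resize(b,(392,280))@np.eye(3) if 0 else cv2.copyMakeBorder(cv2.resize(b,(392,280)),0,0,0,168,0)]))
E
```

```text
tin [ 0.605 -0.15   0.071] [ 0.6   -0.146  0.079] [ 0.604 -0.137  0.079]
ticket [ 0.558 -0.098  0.015] [ 0.513 -0.061  0.079] [ 0.555 -0.017  0.079]
grip [ 0.524 -0.227  0.052] [ 0.508 -0.21   0.079] [ 0.523 -0.177  0.079]
talltin [0.729 0.003 0.112] [ 0.768 -0.02   0.079] [ 0.739 -0.034  0.079]
shaker [0.656 0.1   0.098] [0.671 0.093 0.079] [0.663 0.077 0.079]
pink [ 0.518 -0.366  0.064] [ 0.516 -0.361  0.079] [ 0.515 -0.322  0.079]
cup [ 0.443 -0.499  0.065] [ 0.43  -0.48   0.079] [ 0.447 -0.478  0.079]
```

View pics/c0.png

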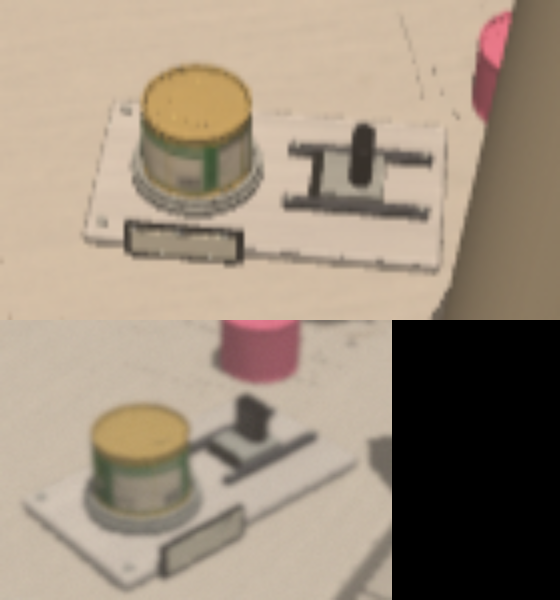

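Crops: no sticker is visible from the front-left or front-right side, so it is towards the back. The stand's front points to about (-0.7,+0.7) in the world. I check the shelf before moving in.

```bash
python3 - <<'E'
from h import *
for nm,a,z in [("legL",(160,262),0),("legR",(290,168),0)]: print(nm,plane(ray("side",a),z).round(3))
print(plane(ray("scene",(198,200)),0).round(3))
print("shelf corner",tri([ray("scene",(190,135)),ray("side",(150,172))]).round(3))
print("shelf R",tri([ray("scene",(372,95)),ray("side",(290,95))]).round(3))
E
python3 -m handwheel '[[[50,-14,0],[0,0,1],0],[[50,-14,0],[0,0,1],0.5],[[50,-14,0],[0,0,1],1],[[50,-14,0],[0,0,1],1],[[50,-14,0],[0,0,1],1],[[40,-20,0],[0,0,1],1],[[0,0,0],[0,0,1],1]]' 30
```

```text
legL [ 0.818 -0.099  0.   ]
legR [ 0.549 -0.544  0.   ]
[ 0.805 -0.085  0.   ]
shelf corner [ 0.797 -0.08   0.23 ]
shelf R [ 0.564 -0.536  0.25 ]
clock: 1.02
position: [0.5224, -0.3666, 0.2303]
ee_rot: [-0.001, 0.991, -0.135, 0.0]
contact_force: [-0.9, -0.2, 0.4]
width: -0.0003
gripper_force: 0.0
```

```bash
python3 - <<'E'
from h import *
T=tool(); im=vision.get_image("wrist")
p=wproj(T,np.array([.605,-.15,.06])); print(p, T[:3,0].round(3),T[:3,1].round(3))
cv2.imwrite("pics/w1.png",im)
u,v=p.astype(int); c=im[max(v-70,0):v+70,max(u-95,0):u+95]; cv2.imwrite("pics/w1c.png",cv2.resize(c,None,fx=4,fy=4,interpolation=2))
E
```

```text
[ 76.74899194 173.9246446 ] [ 0.964 -0.267  0.   ] [-0.267 -0.964 -0.001]
```

View pics/w1c.png

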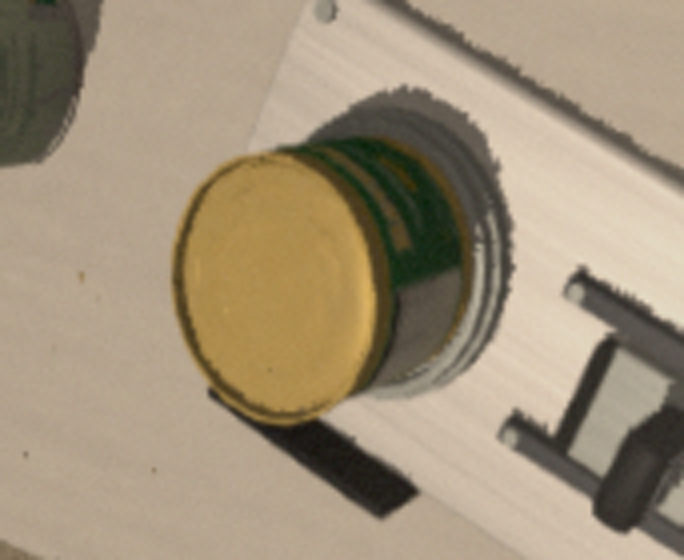

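The tin top centre is at about raw pixel (70,174). The green picture side starts at the stand's right and goes round the back. Next I look from back-left.

```bash
python3 -m handwheel '[[[9,-47,0],[0,0,0],1],[[9,-47,0],[0,0,0],1],[[9,-47,0],[0,0,0],1],[[9,-47,0],[0,0,0],1],[[9,-47,0],[0,0,0],1],[[9,-47,0],[0,0,0],1],[[0,0,0],[0,0,0],1]]'
python3 - <<'E'
from h import *
T=tool(); im=vision.get_image("wrist"); np.save("T2.npy",T)
print(wproj(T,np.array([.605,-.15,.06])))
cv2.imwrite("pics/w2.png",im); cv2.imwrite("pics/w2b.png",cv2.resize(im,None,fx=1.42,fy=1.42,interpolation=2))
E
```

```text
clock: 1.95
position: [0.6478, -0.1083, 0.2308]
ee_rot: [-0.001, 0.991, -0.133, -0.0]
contact_force: [-0.4, -0.7, -0.0]
width: 0.0003
gripper_force: 0.0
[333.18607902 219.22714058]
```

View pics/w2b.png

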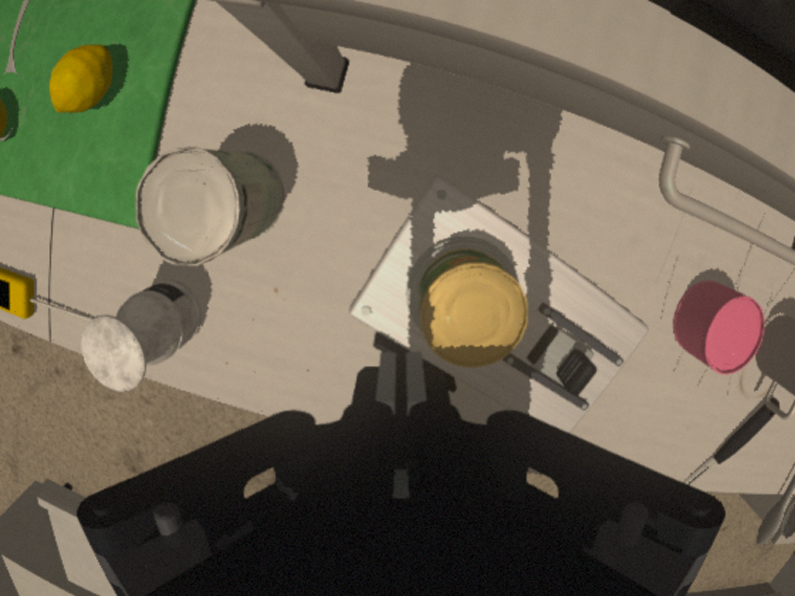

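```bash
python3 - <<'E'
from h import *
T2=np.load("T2.npy"); s=1.42
f=lambda u,v,z:plane(wray(T2,(u/s,v/s)),z).round(4)
print("tin",f(475,313,.079),"grip",f(577,370,.058))
c=[f(437,178,.012),f(647,327,.012),f(351,308,.012)]; print(c)
print("yaw -y edge",np.degrees(np.arctan2(*(c[1]-c[0])[[1,0]])),"front edge dir",np.degrees(np.arctan2(*(c[2]-c[0])[[1,0]])))
print("scene", tri([ray("scene",(259,207)),ray("side",(260.5,222)),wray(T2,(475/s,313/s))]), tri([ray("scene",(301,212)),ray("side",(300,213)),wray(T2,(577/s,370/s))]))
im=cv2.imread("pics/w2.png")[150:265,270:420]; cv2.imwrite("pics/w2c.png",cv2.resize(im,None,fx=5,fy=5,interpolation=2))
E
```

```text
tin [ 0.6101 -0.1495  0.079 ] grip [ 0.534 -0.221  0.058]
[array([ 0.7009, -0.1516,  0.012 ]), array([ 0.5286, -0.31  ,  0.012 ]), array([ 0.6176, -0.0574,  0.012 ])]
yaw -y edge -137.40684253658566 front edge dir 131.48596765120018
scene [ 0.60651649 -0.15067566  0.07049439] [ 0.5261285  -0.22787012  0.0501002 ]
```

View pics/w2c.png

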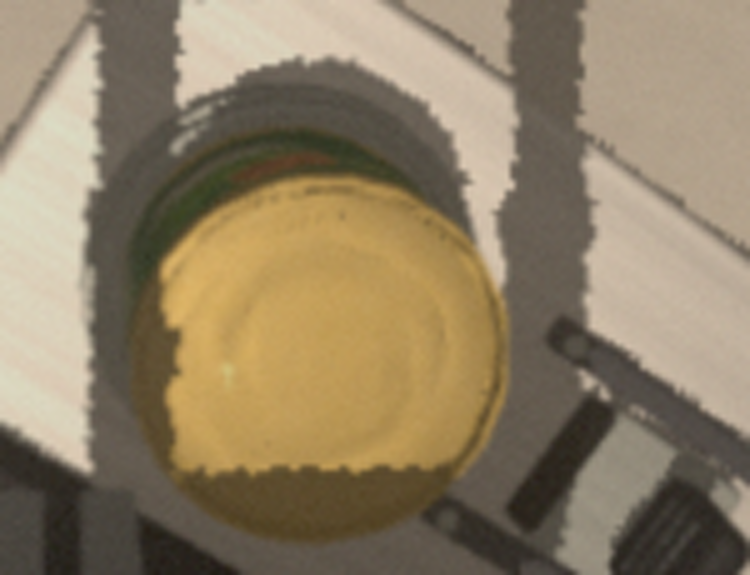

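```bash
python3 - <<'E'
from h import *
T2=np.load("T2.npy")
from scipy.optimize import brentq
A=np.array([.608,-.150])
for u in [(240,178),(285,165),(330,160)]:
    o,d=wray(T2,(270+u[0]/5,150+u[1]/5))
    a=d[:2]@d[:2];b=2*d[:2]@(o[:2]-A);c=(o[:2]-A)@(o[:2]-A)-.0377**2
    r=np.roots([a,b,c]); 
    for t in r:
        P=o+d*t; print(u,P,np.degrees(np.arctan2(P[1]-A[1],P[0]-A[0])) if np.isreal(t) else "")
E
```

```text
(240, 178) [ 0.5717832  -0.16047059 -0.25366517] -163.8749586230846
(240, 178) [ 0.64497499 -0.14264199  0.06921133] 11.254809056997953
(285, 165) [ 0.58061267 -0.17590799 -0.21668463] -136.58997319060649
(285, 165) [ 0.64567133 -0.15146992  0.0712756 ] -2.234516863117764
(330, 160) [ 0.59393026 -0.18497617 -0.14799202] -111.91327126444833
(330, 160) [ 0.64431125 -0.16013819  0.0709063 ] -15.599868560462397
```

A wrist view shows an orange patch at about (327,183) on the far side, bearing about -2° in the world. The front bears about 133°, so I need about +135° anticlockwise. I go to the tip start at bearing 75°, 28 mm from the axis.

```bash
python3 -m handwheel '[[[-14,11,20],[0,0,0],1],[[-14,12,30],[0,0,0],1],[[0,0,40],[0,0,0],1],[[0,0,40],[0,0,0],1],[[0,0,12],[0,0,0],1],[[0,0,4],[0,0,0],1],[[0,0,0],[0,0,0],1]]'
python3 -m handwheel '[[[0,0,2],[0,0,0],1],[[0,0,1],[0,0,0],1],[[0,0,0],[0,0,0],1]]'
```

```text
clock: 2.88
position: [0.6148, -0.1267, 0.0865]
ee_rot: [0.0, 0.991, -0.135, 0.001]
contact_force: [0.0, -0.5, -0.6]
width: -0.0002
gripper_force: 0.0
clock: 3.25
position: [0.6141, -0.1259, 0.0827]
ee_rot: [0.0, 0.991, -0.135, 0.0]
contact_force: [0.2, 0.1, -0.5]
width: 0.0001
gripper_force: 0.0
```

```bash
python3 -m handwheel '[[[0,-3,2],[0,0,0],1],[[0,0,1],[0,0,0],1],[[0,0,0],[0,0,0],1]]'; python3 -m handwheel '[[[0,0,1],[0,0,0],1],[[0,0,0],[0,0,0],1]]'
```

```text
clock: 3.62
position: [0.6148, -0.123, 0.0792]
ee_rot: [0.0, 0.991, -0.135, -0.0]
contact_force: [-0.0, 0.1, -0.0]
width: 0.0006
gripper_force: 0.0
clock: 3.88
position: [0.615, -0.1231, 0.0791]
ee_rot: [0.0, 0.991, -0.135, 0.0]
contact_force: [-0.2, 0.6, 4.0]
width: 0.0001
gripper_force: 2.5
```

```bash
python3 -m handwheel '[[[0,0,1.5],[0,0,0],1],[[0,0,0],[0,0,0],1],[[-2.93,0.15,0],[0,0,-1],1],[[-2.93,0.15,0],[0,0,-1],1],[[-2.93,0.15,0],[0,0,-1],1],[[-2.93,0.15,0],[0,0,-1],1],[[-2.93,0.15,0],[0,0,-1],1],[[0,0,0],[0,0,0],1]]'
```

```text
clock: 4.88
position: [0.6019, -0.1227, 0.079]
ee_rot: [0.0, 0.992, 0.126, 0.002]
contact_force: [-0.7, 2.8, 12.0]
width: -0.0001
gripper_force: 5.2
```

```bash
python3 -m handwheel '[[[-2.93,0.15,0],[0,0,-1],1],[[-2.93,0.15,0],[0,0,-1],1],[[-2.93,0.15,0],[0,0,-1],1],[[-2.93,0.15,0],[0,0,-1],1],[[-2.93,0.15,0],[0,0,-1],1],[[-2.93,0.15,0],[0,0,-1],1],[[-2.93,0.15,0],[0,0,-1],1],[[0,0,0],[0,0,0],1]]'
python3 -m handwheel '[[[-2.93,0.15,0],[0,0,-1],1],[[-2.93,0.15,0],[0,0,-1],1],[[-2.93,0.15,0],[0,0,-1],1],[[-2.93,0.15,0],[0,0,-1],1],[[-2.93,0.15,0],[0,0,-1],1],[[-2.93,0.15,0],[0,0,-1],1],[[-2.93,0.15,0],[0,0,-1],1],[[-2.93,0.15,0],[0,0,-1],1],[[0,0,0],[0,0,0],1]]'
python3 - <<'E'
from h import *
for n,(x0,y0,x1,y1) in {"scene":(230,180,330,255),"side":(220,190,320,275)}.items():
    im=vision.get_image(n); cv2.imwrite(f"pics/{n}1.png",im)
a=cv2.resize(cv2.imread("pics/scene1.png")[185:255,230:290],(360,420),interpolation=2)
b=cv2.resize(cv2.imread("pics/side1.png")[200:270,230:290],(360,420),interpolation=2)
cv2.imwrite("pics/c1.png",np.hstack([a,b]))
E
```

```text
clock: 5.88
position: [0.585, -0.1344, 0.079]
ee_rot: [0.001, 0.881, 0.473, 0.002]
contact_force: [-0.9, 2.2, 11.4]
width: -0.0003
gripper_force: 5.9
clock: 7.0
position: [0.5819, -0.1575, 0.079]
ee_rot: [0.002, 0.612, 0.791, 0.001]
contact_force: [-0.9, 0.9, 9.8]
width: 0.0001
gripper_force: 5.3
```

View pics/c1.png

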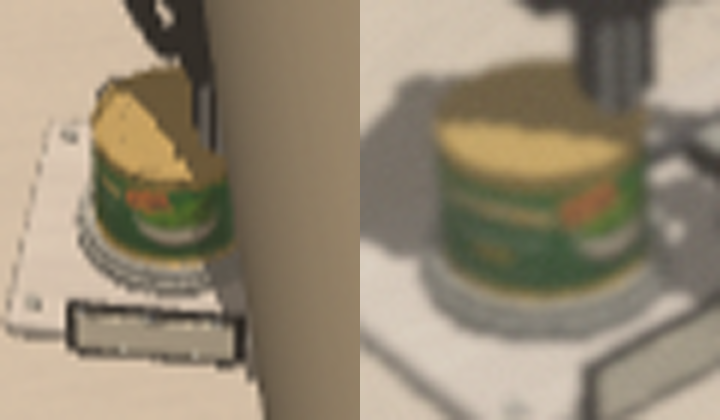

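The sticker shows in both views: scene raw (254.7,218.3), side raw (268,233.8).

```bash
cat >> h.py <<'E'
A=np.array([.608,-.150])
def bear(r,A=A):
    o,d=r; a=d[:2]@d[:2];b=2*d[:2]@(o[:2]-A);c=(o[:2]-A)@(o[:2]-A)-.0377**2
    P=o+d*((-b-np.sqrt(b*b-4*a*c))/2/a); return P.round(4),np.degrees(np.arctan2(P[1]-A[1],P[0]-A[0])).round(1)
def ov(r,e):  # bearing of point with fixed height .059
    P=plane(r,.059); return np.degrees(np.arctan2(P[1]-A[1],P[0]-A[0])).round(1)
E
python3 - <<'E'
from h import *
a=ray("scene",(254.7,218.3));b=ray("side",(268,233.8))
print(tri([a,b]).round(4))
for AA in ([.608,-.150],[.606,-.150],[.608,-.152]): print(bear(a,np.array(AA)),bear(b,np.array(AA)))
print(readout.get_state()["qpos"].round(2))
E
```

```text
[ 0.5886 -0.1206  0.0613]
(array([ 0.5866, -0.1189,  0.0638]), np.float64(124.5)) (array([ 0.5883, -0.1178,  0.0632]), np.float64(121.5))
(array([ 0.5857, -0.1182,  0.065 ]), np.float64(122.5)) (array([ 0.5882, -0.1167,  0.0639]), np.float64(118.1))
(array([ 0.588 , -0.1201,  0.0621]), np.float64(122.1)) (array([ 0.5885, -0.1197,  0.0618]), np.float64(121.2))
[-0.38  0.43  1.67  0.    1.04 -0.63]
```

```bash
python3 -m handwheel '[[[-2.7,0.13,0],[0,0,-0.92],1],[[-2.7,0.13,0],[0,0,-0.92],1],[[0,0,0],[0,0,0],1],[[0,0,-4],[0,0,0],1],[[0,0,-30],[0,0,0],1],[[0,0,-60],[0,0,0],1],[[0,0,-60],[0,0,0],1],[[0,-60,0],[0,0,0],1],[[0,-60,0],[0,0,0],1],[[0,0,0],[0,0,0],1]]'
python3 - <<'E'
from h import *
T=tool(); np.save("T3.npy",T); w=vision.get_image("wrist"); cv2.imwrite("pics/w3.png",w)
for n in ["scene","side"]: cv2.imwrite(f"pics/{n}2.png",vision.get_image(n))
print(T.round(3)[:3], wproj(T,np.array([.59,-.13,.06])))
a=cv2.resize(cv2.imread("pics/scene2.png")[185:255,230:330],(400,280),interpolation=2)
b=cv2.resize(cv2.imread("pics/side2.png")[195:265,230:330],(400,280),interpolation=2)
u,v=wproj(T,np.array([.58,-.17,.05])).astype(int); u0,v0=max(u-100,0),max(v-37,0); print(u0,v0)
c=cv2.resize(w[v0:v0+75,u0:u0+200],(800,300),interpolation=2)
cv2.imwrite("pics/c2.png",np.vstack([np.hstack([a,b]),c]))
E
```

```text
clock: 8.35
position: [0.4698, -0.2145, 0.2306]
ee_rot: [-0.001, 0.535, 0.845, -0.001]
contact_force: [0.4, -0.2, 0.4]
width: 0.0
gripper_force: 0.0
[[-0.427  0.904 -0.003  0.47 ]
 [ 0.904  0.427  0.    -0.215]
 [ 0.001 -0.002 -1.     0.231]] [422.58828364 168.07371465]
294 158
```

View pics/c2.png

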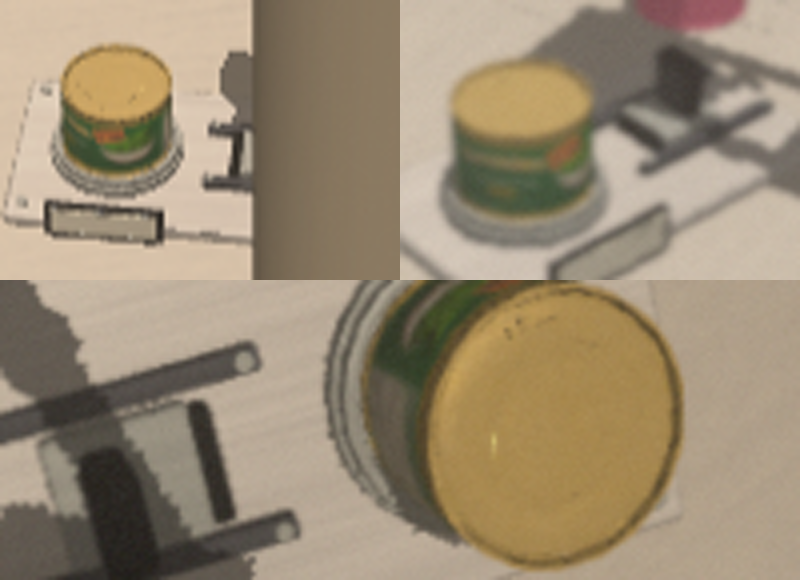

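Sticker: scene (257.0,218.5), side (271.8,233.8). Tin top ellipse centre: scene (259.2,206.2), side (260.5,220.2). Ticket centre in scene: (256,240.5).

```bash
python3 - <<'E'
from h import *
C={}
for n,c,s in [("scene",(259.2,206.2),(257,218.5)),("side",(260.5,220.2),(271.8,233.8))]:
    C[n]=plane(ray(n,c),.079); print(n,C[n].round(4),bear(ray(n,s),C[n][:2]))
T=plane(ray("scene",(256,240.6)),.015); d=T-C["scene"]; print("ticket",T.round(4),np.hypot(d[0],d[1]),np.degrees(np.arctan2(d[1],d[0])))
a=cv2.imread("pics/side2.png")[190:280,220:340]; b=cv2.imread("pics/scene0.png")[185:255,220:340]
cv2.imwrite("pics/c3.png",np.vstack([cv2.resize(a,(480,360),interpolation=2)]+[cv2.resize(b,(480,240)[::1] if 0 else (480,240),interpolation=2)]))
T2=np.load("T2.npy");T3=np.load("T3.npy")
t3=plane(wray(T3,(294+556/4,158+(428-280)/4)),.079);print("wrist3 tin",t3.round(4),"wrist2",plane(wray(T2,(334.5,220.5)),.079).round(4))
e=[plane(wray(T3,(294+x/4,158+(y-280)/4)),.02) for x,y in [(245,358),(286,525)]]; d=e[0]-e[1];print("rail ends",np.round(e,4),np.hypot(d[0],d[1]),"x-dir bearing",np.degrees(np.arctan2(d[1],d[0])))
m=(e[0]+e[1])/2-t3; print("rail mid bearing",np.degrees(np.arctan2(m[1],m[0])))
E
```

```text
scene [ 0.6022 -0.1482  0.079 ] (array([ 0.5778, -0.1195,  0.0693]), np.float64(130.4))
side [ 0.6051 -0.1441  0.079 ] (array([ 0.5804, -0.1157,  0.0648]), np.float64(131.0))
ticket [ 0.5577 -0.0982  0.015 ] 0.06687667176858632 131.6348602455833
wrist3 tin [ 0.6054 -0.1493  0.079 ] wrist2 [ 0.6103 -0.1501  0.079 ]
rail ends [[ 0.5406 -0.1737  0.02  ]
 [ 0.5752 -0.2115  0.02  ]] 0.05118181998772475 x-dir bearing 132.42226981406313
rail mid bearing -137.64370197552722
```

Sticker bearing is about 130.7° and the front about 132°, so it faces front within about 1.5°. Now the brake: tool x is turned onto the push direction and the closed tip set down outside the grip.

```bash
python3 -m handwheel '[[[-46,3,0],[0,0,0],1],[[0,0,0],[0,0,1],1],[[0,0,0],[0,0,1],1],[[0,0,0],[0,0,1],1],[[0,0,10],[0,0,1],1],[[0,0,15],[0,0,1],1],[[0,0,15],[0,0,1],1],[[0,0,15],[0,0,1],1],[[0,0,15],[0,0,1],1],[[0,0,15],[0,0,1],1],[[0,0,15],[0,0,1],1],[[0,0,10],[0,0,1],1],[[0,0,10],[0,0,1],1],[[0,0,0],[0,0,0.1],1],[[0,0,0],[0,0,0],1]]'
python3 - <<'E'
from h import *
T=tool(); yaw=np.degrees(np.arctan2(T[1,0],T[0,0])); A=np.array([.607,-.150])
r=T[:2,3]-A; a=np.radians(42.5); y=np.array([np.cos(a),np.sin(a)]); x=np.array([y[1],-y[0]])
print(yaw,"stand x,y",r@x,r@y,T[2,3])
cv2.imwrite("pics/w4.png",vision.get_image("wrist"))
E
```

```text
clock: 10.38
position: [0.4971, -0.2538, 0.1108]
ee_rot: [0.0, 0.93, 0.367, 0.0]
contact_force: [-0.5, 0.1, 1.6]
width: -0.0
gripper_force: 0.0
43.02955408977153 stand x,y 0.0022807203971133825 -0.15117471484145711 0.11077814022799418
```

View pics/w4.png

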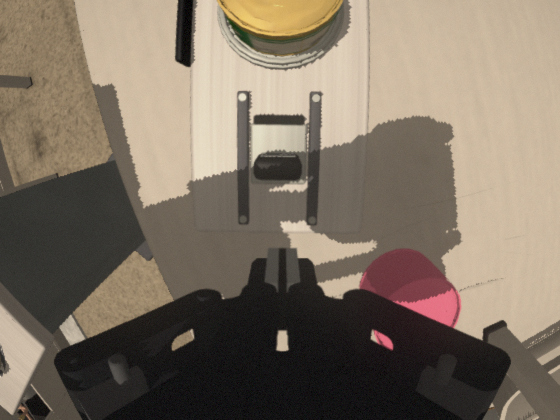

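Wrist view: grip at (277,165), centred between rails, ahead of the fingertip at (282,250). The pink tin is clear at right.

```bash
python3 - <<'E'
from h import *
T=tool(); P=plane(wray(T,(277,157)),.058); print((T[:3,:3].T@(P-T[:3,3])).round(4))
Q=plane(wray(T,(277,181)),.03); print((T[:3,:3].T@(Q-T[:3,3])).round(4))
E
python3 -m handwheel '[[[0,-2,35],[0,0,0],1],[[0,0,30],[0,0,0],1],[[0,0,10],[0,0,0],1],[[0,0,0],[0,0,0],1]]'
```

```text
[ 0.0464 -0.0033  0.053 ]
[ 0.0264 -0.0038  0.081 ]
clock: 10.92
position: [0.495, -0.2526, 0.0358]
ee_rot: [-0.0, 0.931, 0.366, -0.0]
contact_force: [-0.7, 0.0, 0.2]
width: -0.0001
gripper_force: 0.0
```

```bash
python3 -m handwheel '[[[10,0,0],[0,0,0],1],[[8,0,0],[0,0,0],1],[[6,0,0],[0,0,0],1],[[6,0,0],[0,0,0],1],[[6,0,0],[0,0,0],1],[[5,0,0],[0,0,0],1],[[4,0,0],[0,0,0],1],[[0,0,0],[0,0,0],1]]'
python3 -m handwheel '[[[2,0,0],[0,0,0],1],[[2,0,0],[0,0,0],1],[[0,0,0],[0,0,0],1]]'
```

```text
clock: 11.92
position: [0.5279, -0.2212, 0.0356]
ee_rot: [-0.0, 0.931, 0.366, 0.0]
contact_force: [-0.2, -0.5, -0.4]
width: -0.0001
gripper_force: 0.0
clock: 12.3
position: [0.5302, -0.2188, 0.0355]
ee_rot: [-0.0, 0.931, 0.366, -0.0]
contact_force: [-0.8, -0.5, -0.9]
width: -0.0005
gripper_force: 0.7
```

```bash
for i in 1 2 3; do python3 -m handwheel '[[[2,0,0],[0,0,0],1],[[2,0,0],[0,0,0],1],[[0,0,0],[0,0,0],1]]' | grep -E "posi|contact"; done
```

```text
position: [0.5334, -0.2161, 0.0356]
contact_force: [-1.4, -0.6, -0.9]
position: [0.5348, -0.2148, 0.0356]
contact_force: [-5.8, -4.6, 0.2]
position: [0.535, -0.2147, 0.0357]
contact_force: [-13.1, -12.6, 3.4]
```

The brake is at its end stop: motion stopped with 18 N, TCP 97 mm from the axis. I back off and look from the front.

```bash
python3 -m handwheel '[[[-10,0,0],[0,0,0],1],[[-20,0,0],[0,0,0],1],[[0,0,-50],[0,0,0],1],[[0,0,-60],[0,0,0],1],[[0,0,-55],[0,0,0],1],[[20,-50,0],[0,0,0],1],[[20,-50,0],[0,0,0],1],[[20,-48,0],[0,0,0],1],[[0,0,0],[0,0,0],1],[[0,0,0],[0,0,0],1]]'
python3 - <<'E'
from h import *
T=tool(); np.save("T5.npy",T); w=vision.get_image("wrist"); cv2.imwrite("pics/w5.png",w)
for n in ["scene","side"]: cv2.imwrite(f"pics/{n}5.png",vision.get_image(n))
u,v=wproj(T,np.array([.58,-.17,.04])).astype(int); u0,v0=max(u-100,0),max(v-50,0); print(u0,v0)
c=cv2.resize(w[v0:v0+110,u0:u0+200],(600,330),interpolation=2)
a=cv2.resize(cv2.imread("pics/scene5.png")[185:250,230:330],(400,260),interpolation=2)
b=cv2.resize(cv2.imread("pics/side5.png")[195:260,230:330],(400,260),interpolation=2)
cv2.imwrite("pics/c5.png",np.vstack([np.hstack([a,b]),cv2.copyMakeBorder(c,0,0,0,200,0)]))
E
```

```text
clock: 14.68
position: [0.4613, -0.0827, 0.2013]
ee_rot: [0.001, 0.931, 0.366, 0.001]
contact_force: [-0.1, -0.2, 0.6]
width: -0.0001
gripper_force: 0.0
325 116
```

View pics/c5.png

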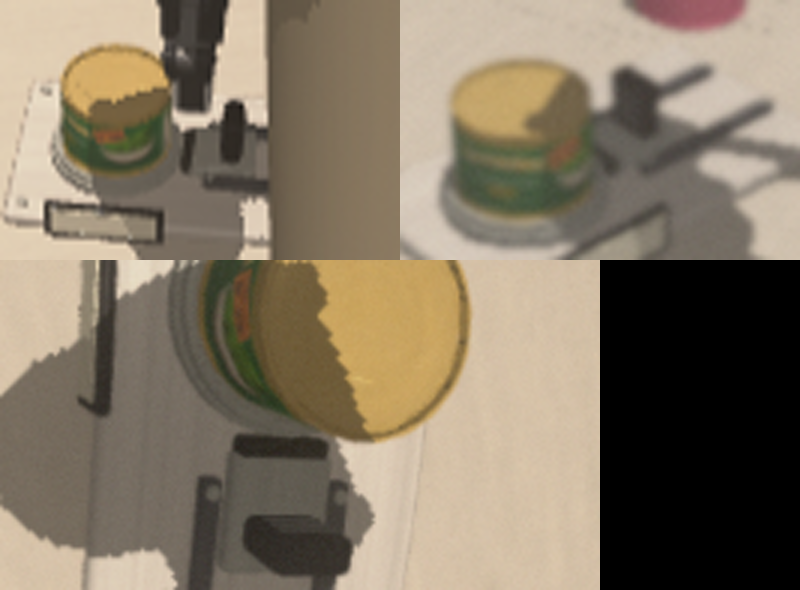

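The brake shoe meets the seat and the sticker is unchanged at scene (257,218.5). I check it once from the wrist: sticker at raw (406,130).

```bash
python3 - <<'E'
from h import *
T=np.load("T5.npy")
for A in ([.607,-.150],[.605,-.149],[.608,-.151]): print(bear(wray(T,(406,130)),np.array(A)))
for p in [(403,122),(407,143)]: print(bear(wray(T,p),np.array([.607,-.15])))
E
```

```text
(array([ 0.5834, -0.1206,  0.0639]), np.float64(128.8))
(array([ 0.5821, -0.1191,  0.069 ]), np.float64(127.4))
(array([ 0.5843, -0.1217,  0.0604]), np.float64(128.9))
(array([ 0.5894, -0.1166,  0.0525]), np.float64(117.8))
(array([ 0.5755, -0.1292,  0.0654]), np.float64(146.6))
```

```bash
python3 -c "
from rig import manip; print(manip.sign_off())"
```

```text
the job is handed in; nothing more can be done
None
```

Job handed in at about 15 s: the tin was rolled until its sticker faced the ticket to within about 4° by my camera estimates, and only then was the brake pushed to its end stop; the gripper touched only the tin and the brake grip.

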